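Close up the lunch container

TASK

Lay the roasted sweet potato gently in the steel container without squeezing or dropping it, put the container's own rectangular lid on so that it seats fully all round, and then swing the wire bail over from behind until it is fully down on the lid. Leave everything else on the table where it is.

Things in the scene. Friction and masses are not known exactly. Their poses are not given: they have to be found in the camera images.
- container: open stainless-steel food container, fixed to the table: 170 (its x) x 140 (its y) x 70 mm high, walls and floor 3 mm, mouth 164 x 134 mm inside. Origin: centre of its underside; z up. A wire bail is hinged on the outside of its two long sides ; its wires run 11 mm outside them
- potato: roasted sweet potato, dark reddish skin, 120 mm long (its x), 50 mm thick, tapered ends, flattened underside so that it does not roll, 0.11-0.23 kg. Origin: middle of the underside; grip it across its y there, 25 mm up. Soft: 5 to 8 N per finger is ample; it bruises if the forces on it total over 40 N (20 N a finger) or if it falls over 20 mm
- lid: container's own rectangular steel lid, right way up: plate 178 (x) x 146 (y) x 3 mm; under it a rim 158 x 128 mm, 7 mm deep, goes into the mouth with 3 mm play. On top, centred, a black bar handle 50 (x) x 12 (y) x 24 mm high. Origin: centre of the rim's lower edge; plate top 10, handle top 34 mm above. 0.15-0.31 kg. Fits either way round. Seated, its origin is 63 mm above the container's
- bail (a joint): angle of the wire bail (a U of 8 mm steel wire, cross bar 170 mm) about the container's y: 0 = fully down, its two rubber feet 1.5 mm above the seated lid's plate; about 2.2 to 2.3 (at most 2.4) = thrown back behind the container (+x side), clear of the mouth. It stays where it is left; turning it takes 2 to 3 N at the bar
- bail_hinge (a point): middle of the bail's hinge axis, at x 20, y 0, z 30 mm in the container's frame (axes as the container)
- bail_bar (a point): middle of the bail's cross bar: black round sleeve, 14 mm diameter, 70 mm long along the container's y; rubber feet 55 mm to either side. Bail down: it is at x -70, z 90 mm in the container's frame, 17 mm above the lid's plate. It moves on an arc of 108 mm radius about the hinge, more than 20 mm clear of the lid's handle
- round_lid: bystander: small domed aluminium pot lid, 116 mm round, 32 mm high with a black knob; belongs to another pot. Origin: centre, underside
- cup: bystander: white handleless cup, 74 mm across, 75 mm high. Origin: centre, underside
- round_potato: bystander: raw pale round potato, 60 mm across, 51 mm high. Origin: centre, underside
- knife: bystander: kitchen knife lying flat, wooden handle, about 285 mm long along its x axis, 16 mm high. Origin: middle of its length, underside
- peel_dish: bystander: white dish with peelings, 140 mm across, 25 mm high. Origin: centre, underside
- brush: bystander: flat pastry brush with a wooden handle, lying on the table. Origin: middle of its length, underside
There are look-alikes about, which are no part of the job. What is shaped like the potato but purple is not meant.

How it is judged:
By the outcome, as a careful person would: the job done as asked, in the order asked, and still so for the second after the job is handed in, with the robot touching nothing.
It also fails if it takes over 72 s, if anything falls off the work surface, if the arm or the gripper's body presses on something with over 40 N, if the wrist force passes 120 N, or if a joint passes its speed limit or range.

ROBOT

A 7-joint arm with a two-finger parallel gripper is mounted at the origin on the work surface. World frame = base frame: x ahead of the robot, y to its left, z up, the work surface at z = 0. Lengths are in m, angles in rad, forces in N, time in s.
With the tool pointing down it reaches from about 0.4 to 0.875 m from the base axis. Payload 6.5 kg.
Tool frame: the origin (TCP) lies on the centre line of the jaws, within the pads' length; the fingertips stand r.tips_ahead ahead of it and the grasp point (between the pads) lies 8 mm behind it (r.tips_ahead is the distance from the TCP to the fingertips, in m); z points along the fingers, y is the line along which they close (so a half turn about z gives the same grasp; the last joint's range is limited). The gripper opens to 85 mm and grips with 20 to 120 N. Pads are 22 mm wide; open, the fingers measure 114 mm over their backs; the gripper's body (76 mm by 85 mm) begins 54 mm behind the grasp point. The pads swing forward as they close: fully open they stand 13 mm farther back than shut.
Start: joints at [-1.34, 0.536, -0.004, 1.538, 0.003, 1.067, -0.071], TCP at [0.19, 0.622, 0.242] pointing down, gripper open.
Joint ranges: [-2.7, 2.7], [-0.37, 2.16], [-1.27, 1.26], [0.24, 2.4], [-1.31, 4.45], [0.19, 1.91], [-2.76, 2.76]. Speed limits (rad/s): [2.39, 2.39, 3.14, 3.14, 3.14, 3.14, 3.14].

INTERFACE

Orientations are given as a unit quaternion [w, x, y, z].
In Python, from station import r, camera, close_job, models gives the robot as it stands. The module is installed in compiled form; this text tells all that it offers.
- The arm moves only by the tool drive_tool, never from a script. Its argument "series" is one flat list of numbers, 5 for each row, row after row: the closure, from -1 (fully open) to 1 (shut), then the shift along the tool's x, y, z each as a share of 0.12 m, from -1 to 1, then the turn about the tool's z as a share of 120 degrees, from -1 to 1. A call has 1 to 8 rows; each row is the pose to reach, as a shift and turn from the pose commanded when the call began, along the tool's axes at that moment; what a row does not reach only later rows make up. A row lasts 1/10 s, in which the tool goes at most 50 mm and 8.59 degrees, less where a joint would pass 70% of its speed; a pose out of reach is approached as far as the arm can. A call with a number of a shift or a turn outside -1 to 1 is refused whole. A call with a gripper value outside its range is refused whole. The fingers move at their own pace and stop on an object; the grip force is fixed at half the most. Time passes only in rows, so rows that repeat a pose let the fingers close. It gives the time, the measured TCP pose, the force, the opening and the grip force at its end, in the units of the state.
- r.observe(): the state, without advancing time (a new reading comes with each control period).
- camera(name): name is "scene" or "top"; returns a dict with "image" (384x512x3 uint8, red, green, blue), "camera_matrix" (3x3 intrinsics, pixels), "distortion" ([k1, k2, p1, p2, k3] as OpenCV has them; the pictures are not rectified), "xyz" and "orientation" of the camera in the world. Camera axes: x right, y up, looking along -z (the intrinsics and any distortion apply to the point x, -y, -z); pixel columns grow to the right and rows downward; lengths in m; the calibration is good to about 2 mm. A picture is of the moment at which its call begins. There is no depth.
- close_job(): hands the job in; it is judged then, once.
Trained networks look in a picture, given as the dict that the camera call returned (one of the last four; its "shot" number tells which), for a name from the list of things; names that differ only in an ending like _2 or _b are one class to them, and where a whole thing is asked for, a point or a joint stands for the part that bears it (a point fixed in the world has none). Each returns a list of dicts, best first, with "p" (0 to 1); they miss things now and then, are a little off and sometimes report something else, mostly with a low value. They report only what shows in the picture. A call takes as long as a camera call. They do not tell look-alikes from the thing itself.
- models.outline_of(picture, thing): "mask" (384x512 bool, what is visible of it) and "at" ([column, row] in pixels, amid what is visible of it).
The state is a dict: "time": time; "joint_pos": joint angles; "joint_velocities": joint speeds; "joint_efforts": joint torques, N m; "eef_pos": TCP position; "tool_rot": TCP orientation; "contact_force": force on the tool from outside, world axes, zero at the start; "wrist_torque": the same for the moment, N m; "finger_gap": finger opening in m; "gripper_force": force on a finger pad.
Only numpy, scipy, OpenCV 4.12 (cv2) and the standard library are available. Lean on these libraries where they do the work, as an engineer would, in place of code of your own. Each camera call takes 0.05 s, during which the arm holds its last target. There are 200 camera calls.

## Working session

There is one attempt and no reset: what is moved stays moved. The work goes in short steps, Python scripts to look and compute and a tool call to move; the robot and the scene stay as the last step left them, time stands still between calls to the robot, and variables do not carry over. Pictures are saved under pics/ and viewed, at most 10 in all, crops included, and the job is handed in when it is done.

Besides the shell and the picture viewer there is one more tool, called as name(argument=value, ...) on one line, values as JSON. drive_tool: Moves the arm, as the interface text tells. Its arguments: {"type":"object","properties":{"series":{"type":"array","items":{"type":"number"}}},"required":["series"]}

```bash
mkdir -p pics; cat > h.py <<'E'
import numpy as np, cv2
from scipy.spatial.transform import Rotation as R
from station import r, camera, models
def rot(q): return R.from_quat([q[1],q[2],q[3],q[0]]).as_matrix()
def ray(c,px):
    p=cv2.undistortPoints(np.array([[px]],float),np.array(c["camera_matrix"]),np.array(c["distortion"]))[0,0]
    return np.array(c["xyz"]),rot(c["orientation"])@np.array([p[0],-p[1],-1.])
def at_z(c,px,z):
    o,d=ray(c,px); return o+d*(z-o[2])/d[2]
def proj(c,P):
    q=(np.atleast_2d(P)-np.array(c["xyz"]))@rot(c["orientation"])*[1,-1,-1]
    return cv2.projectPoints(q,np.zeros(3),np.zeros(3),np.array(c["camera_matrix"]),np.array(c["distortion"]))[0][:,0]
def save(c,n): cv2.imwrite(f"pics/{n}.png",c["image"][:,:,::-1])
E
python3 - <<'E'
from h import *
a=camera("scene");b=camera("top")
im=np.vstack([a["image"],b["image"]]);
save(a,"s1");save(b,"t1")
print({k:v for k,v in r.observe().items()}, r.tips_ahead)
for c in(a,b):
    print(c["xyz"],c["orientation"],c["camera_matrix"][0])
    for t in["container","potato","lid","bail","bail_bar","bail_hinge"]:
        try:
            for d in models.outline_of(c,t):
                m=d["mask"].astype(np.uint8);ct=max(cv2.findContours(m,0,2)[0],key=cv2.contourArea)
                print(t,round(d["p"],2),np.round(d["at"]),m.sum(),[np.round(x,1) for x in cv2.minAreaRect(ct)],at_z(c,d["at"],0.03).round(3))
        except Exception as e: print(t,e)
E
```

```text
{'time': 0.1, 'joint_pos': array([-1.34021619,  0.53713188, -0.004451  ,  1.53877661,  0.00257489,
        1.06729708, -0.07122118]), 'joint_velocities': array([ 2.53207423e-05, -3.13116276e-03,  1.77802008e-03, -2.61764170e-03,
       -1.49597281e-03,  3.28236147e-04, -8.45495029e-04]), 'joint_efforts': array([ 2.27361481e-03, -5.84571934e+01,  1.05179373e+00, -2.59779596e+01,
        1.26061912e-02,  4.59565257e-03,  3.58016098e-05]), 'eef_pos': array([0.18992302, 0.62105027, 0.24147279]), 'tool_rot': array([-7.39450512e-05,  1.47821783e-01,  9.89013688e-01, -8.00242651e-04]), 'contact_force': array([0.6591187 , 0.26180208, 0.32443422]), 'wrist_torque': array([-0.0217004 , -0.03093123,  0.01858752]), 'gripper_force': 0.0, 'finger_gap': 0.08540662908548391} 0.011
[1.38714055 0.65071047 0.94715708] [0.40566033 0.19265324 0.3828829  0.80729494] [383.25124611   0.         256.45419304]
container 0.7 [253. 206.] 2106 [array([249.4, 202. ]), array([45.7, 62. ]), np.float64(49.4)] [0.555 0.018 0.03 ]
potato 0.8 [377. 204.] 266 [array([378.1, 205.1]), array([13.3, 24.2]), np.float64(50.2)]
[... 1025 characters left out ...]
oat64(71.6)] [0.45  0.297 0.03 ]
potato 0.7 [169. 248.] 264 [array([170.3, 247.6]), array([11.4, 27.3]), np.float64(6.3)] [0.277 0.384 0.03 ]
lid 0.67 [331. 213.] 1495 [array([330.4, 210.7]), array([43.3, 35.7]), np.float64(71.6)] [ 0.422 -0.286  0.03 ]
lid 0.6 [384. 186.] 480 [array([383.5, 192. ]), array([64.,  9.]), np.float64(90.0)] [ 0.534 -0.513  0.03 ]
bail 0.64 [266. 150.] 159 [array([263.2, 153.7]), array([43.7, 12.4]), np.float64(15.4)] [ 0.683 -0.016  0.03 ]
bail_bar 0.49 [256. 153.] 160 [array([254.7, 154.3]), array([19.2, 43.9]), np.float64(60.8)] [0.671 0.025 0.03 ]
bail_hinge 0.69 [262. 179.] 1527 [array([260.5, 182. ]), array([42., 41.]), np.float64(90.0)] [0.561 0.002 0.03 ]
```

View pics/s1.png

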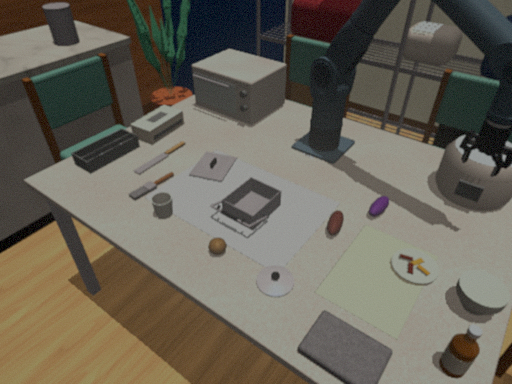

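View pics/t1.png

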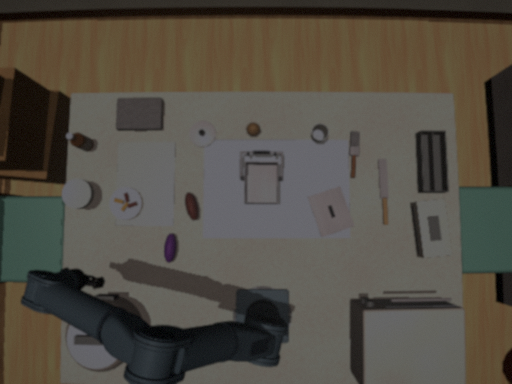

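The scene view shows the red potato at (335,222), the purple one at (378,205), the container at (250,202), and the rectangular lid at (213,166). In the top view, the red potato is at (192,206), the purple one at (170,248), the container at (262,182), the bail bar up at (262,153), and the lid at (331,211). The potato-shaped candidates are red (192,206) and purple (170,248), and the red one fits the dark reddish description. The other lid, at (204,133), is round, so it isn't the one. I'll confirm both in one enlarged crop.

```bash
python3 - <<'E'
from h import *
a=camera("scene");b=camera("top")
np.save("a.npy",a,allow_pickle=True);np.save("b.npy",b,allow_pickle=True)
def crop(c,u,v,w=28,h=30): 
    return cv2.resize(c["image"][v-h:v+h,u-w:u+w,::-1],(260,280),interpolation=cv2.INTER_CUBIC)
g=np.vstack([np.hstack([crop(b,192,206),crop(b,262,178),crop(b,331,211)]),np.hstack([crop(a,335,222),crop(a,248,205),crop(a,213,166)])])
cv2.imwrite("pics/crop1.png",g)
E
```

```text
(no output)
```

View pics/crop1.png

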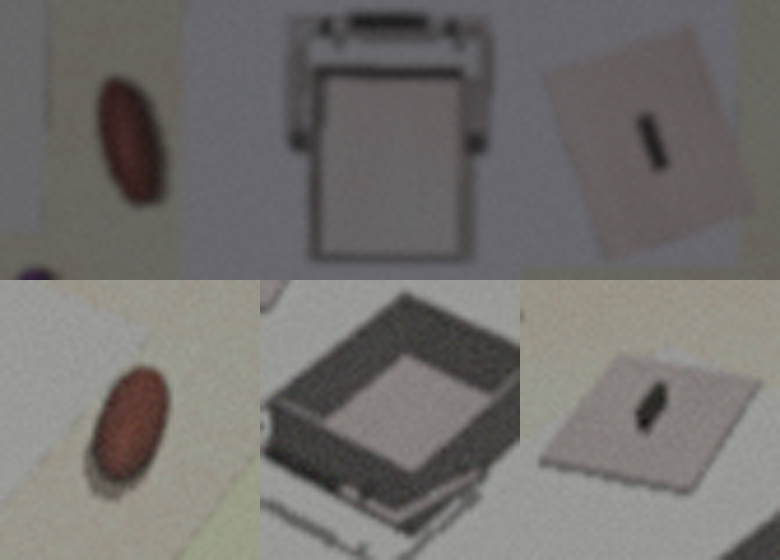

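The crop confirms it: the red tapered potato is at left, and the steel container (bail thrown back toward +x) and the rectangular lid with the black bar handle are as described. Next I'll fit precise poses.

```bash
cat > fit.py <<'E'
from h import *
from scipy.optimize import minimize
S=8
def box(p,x0,x1,y0,y1,z):
    c,s=np.cos(p[2]),np.sin(p[2])
    q=np.array([[x0,y0],[x1,y0],[x1,y1],[x0,y1]])@np.array([[c,s],[-s,c]])+p[:2]
    return np.c_[q,np.full(4,z)]
def sq(p,l,w,z): return box(p,-l/2,l/2,-w/2,w/2,z)
def cost(c,u,v,h,parts,p):
    # parts(p): list of (point lists, clip) painted in order; label k
    key=id(c),u,v
    if key not in cost.im: cost.im[key]=cv2.resize(cv2.GaussianBlur(c["image"],(0,0),.6)[v-h:v+h,u-h:u+h].astype(np.float32),None,fx=S,fy=S,interpolation=cv2.INTER_CUBIC)
    im=cost.im[key]; lab=np.zeros(im.shape[:2],np.uint8)
    pix=lambda P:np.round(((proj(c,P)-[u-h,v-h]+.5)*S-.5)*16).astype(np.int32)
    for k,(P,clip) in enumerate(parts(p)):
        m=np.zeros_like(lab); cv2.fillConvexPoly(m,cv2.convexHull(pix(P)),1,shift=4)
        if clip is not None:
            n=np.zeros_like(lab); cv2.fillConvexPoly(n,cv2.convexHull(pix(clip)),1,shift=4); m&=n
        lab[m>0]=k+1
        if k==0: near=cv2.dilate(m,np.ones((5*S,5*S),np.uint8))
    t=0
    for k in range(lab.max()+1):
        x=im[(lab==k)&(near>0)]
        if len(x): t+=np.minimum(np.abs(x-np.median(x,0)).sum(1),60).sum()
    return t/S/S
cost.im={}
def cont(p):
    top=sq(p,.164,.134,.07)
    return [(np.r_[sq(p,.17,.14,0),sq(p,.17,.14,.07)],None),(sq(p,.17,.14,.07),None),(top,None),(sq(p,.164,.134,.003),top)]
def lid(z0): 
    def f(p):
        return [(np.r_[sq(p,.178,.146,z0+.007),sq(p,.178,.146,z0+.010)],None),(sq(p,.178,.146,z0+.010),None),(np.r_[sq(p,.05,.012,z0+.010),sq(p,.05,.012,z0+.034)],None)]
    return f
def fit(views,parts,p0):
    best=None
    f=lambda q:sum(cost(c,u,v,h,parts,q*[.01,.01,.1]) for c,u,v,h in views)
    for d in ([0,0,0],[.5,.5,.3],[-.5,.5,-.3],[.5,-.5,0]):
        x0=np.array(p0)/[.01,.01,.1]+d
        o=minimize(f,x0,method="Nelder-Mead",options=dict(initial_simplex=x0+np.r_[[np.zeros(3)],np.eye(3)*.6],xatol=.01,fatol=.5))
        if best is None or o.fun<best.fun: best=o
    return (best.x*[.01,.01,.1]).round(4),round(best.fun)
E
cat > run1.py <<'E'
from fit import *
a=np.load("a.npy",allow_pickle=True).item();b=np.load("b.npy",allow_pickle=True).item()
A,B=(a,250,205,42),(b,262,180,40)
for n,v in(("s",[A]),("t",[B]),("both",[A,B])): print("cont",n,fit(v,cont,[.56,0.003,0]))
A,B=(a,213,166,34),(b,331,211,34)
for n,v in(("s",[A]),("t",[B]),("both",[A,B])): print("lid",n,fit(v,lid(0),[.43,-.28,.3]))
for c in(a,b):
    i=c["image"].astype(int); m=(i[:,:,0]-i[:,:,1]>18)&(i[:,:,0]-i[:,:,2]>12)
    u,v=(335,222) if c is a else (192,206)
    w=np.zeros_like(m);w[v-20:v+20,u-20:u+20]=1;m&=w
    y,x=np.nonzero(m);e=cv2.minAreaRect(np.c_[x,y].astype(np.float32));ctr=[x.mean(),y.mean()]
    C=np.cov(x,y);d=np.linalg.eigh(C)[1][:,1]
    P=[at_z(c,np.array(ctr)+k*d*10,.025) for k in(-1,0,1)]
    print("pot",m.sum(),ctr,P[1].round(4),np.degrees(np.arctan2(*(P[2]-P[0])[1::-1])))
E
time python3 run1.py
```

```text
cont s (array([ 0.5441,  0.0025, -0.0154]), 54028)
cont t (array([0.5455, 0.0016, 0.0025]), 29915)
cont both (array([ 0.5452,  0.0023, -0.0037]), 84154)
lid s (array([ 0.4251, -0.2915,  0.3347]), 17241)
lid t (array([ 0.429 , -0.2889,  0.3168]), 11549)
lid both (array([ 0.4278, -0.2897,  0.3261]), 29110)
pot 226 [np.float64(335.13274336283183), np.float64(221.61946902654867)] [0.444  0.2914 0.025 ] 14.316736264890134
pot 124 [np.float64(190.49193548387098), np.float64(205.95967741935485)] [0.4499 0.2976 0.025 ] -166.05645220061984
real	1m26.821s
user	1m18.199s
sys	0m8.922s
```

```bash
cat > run2.py <<'E'
from fit import *
a=np.load("a.npy",allow_pickle=True).item();b=np.load("b.npy",allow_pickle=True).item()
th,ph=np.meshgrid(np.linspace(0,2*np.pi,16),np.linspace(-1.4,1.4,9))
E=np.c_[(.06*np.sin(ph)).ravel(),(.025*np.cos(ph)*np.cos(th)).ravel(),(.025+.025*np.cos(ph)*np.sin(th)).ravel()]
def pot(p):
    c,s=np.cos(p[2]),np.sin(p[2]); return [(E@np.array([[c,s,0],[-s,c,0],[0,0,1]])+[p[0],p[1],0],None)]
A,B=(a,335,222,22),(b,192,206,22)
for n,v in(("s",[A]),("t",[B]),("both",[A,B])):
    P=fit(v,pot,[.447,.295,.27]);print("pot",n,P)
C=[.5452,.0023,-.0005];L=[.4275,-.29,.323]
def bail(p,q):
    R_=lambda x,z:(x*np.cos(q)+z*np.sin(q),-x*np.sin(q)+z*np.cos(q))
    x,z=R_(-.09,.06); c,s=np.cos(p[2]),np.sin(p[2]); out=[]
    for X,Y,Z in [(.02,.081,.03),(.02+x,.081,.03+z),(.02+x,-.081,.03+z),(.02,-.081,.03)]: out.append([p[0]+c*X-s*Y,p[1]+s*X+c*Y,Z])
    return np.array(out)
print(bail(C,2.25).round(3))
ims=[]
for c,u,v in((b,262,178),(b,331,211),(b,192,206),(a,248,205),(a,213,166),(a,335,222)):
    h,f=30,8; I=cv2.resize(c["image"][v-h:v+h,u-h:u+h,::-1],None,fx=f,fy=f,interpolation=cv2.INTER_CUBIC).copy()
    def dr(P,col,closed=True): cv2.polylines(I,[np.round(((proj(c,P)-[u-h,v-h]+.5)*f)*16).astype(np.int32)],closed,col,1,cv2.LINE_AA,4)
    dr(sq(C,.17,.14,.07),(0,255,0));dr(sq(C,.164,.134,.003),(0,255,255));dr(sq(C,.17,.14,.0),(255,255,0))
    dr(bail(C,2.25),(0,0,255),False)
    dr(sq(L,.178,.146,.01),(0,255,0));dr(sq(L,.05,.012,.034),(0,255,255))
    dr(cv2.convexHull(proj(c,pot(P[0])[0][0])).reshape(-1,2)*0+0 if 0 else pot(P[0])[0][0],(0,255,0))
    ims.append(cv2.resize(I,(266,266),interpolation=cv2.INTER_AREA))
cv2.imwrite("pics/ov1.png",np.vstack([np.hstack(ims[:3]),np.hstack(ims[3:])]))
E
python3 run2.py
```

```text
pot s (array([0.4366, 0.2925, 0.388 ]), 12224)
pot t (array([0.4502, 0.2919, 0.2755]), 10574)
pot both (array([0.4472, 0.292 , 0.2969]), 24862)
[[ 0.565  0.083  0.03 ]
 [ 0.668  0.083  0.062]
 [ 0.668 -0.079  0.062]
 [ 0.565 -0.079  0.03 ]]
```

View pics/ov1.png

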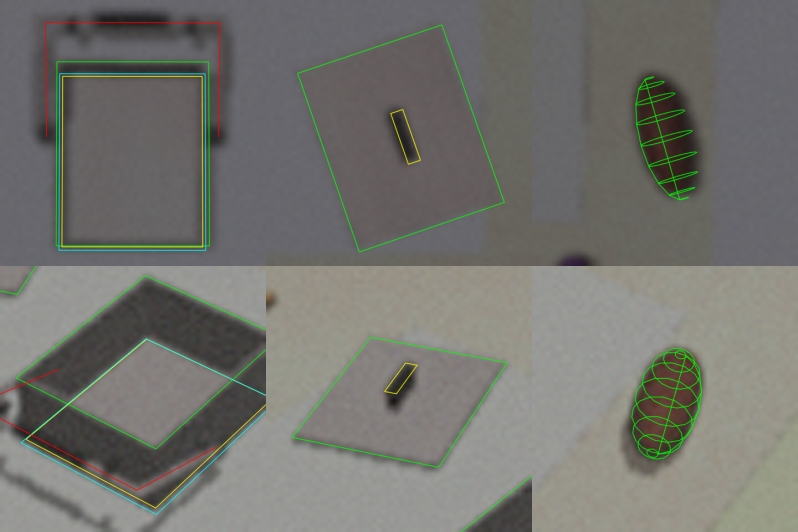

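The overlay shows the container, lid, bail (about 2.25 rad) and potato models lying on their images to within about a pixel. Next is a planning helper, then the move.

```bash
cat > plan.py <<'E'
import sys
from h import *
# usage: plan.py x y z yawY_deg ; prints state and the shift/turn needed (shares), plus number of full calls
o=r.observe(); M=rot(o["tool_rot"])
print("t",round(o["time"],2),"tcp",o["eef_pos"].round(4),"yawY",round(np.degrees(np.arctan2(M[1,1],M[0,1])),2),"zaxis",M[:,2].round(3),
 "F",o["contact_force"].round(1),"gap",round(o["finger_gap"],4),"grip",round(o["gripper_force"],1),"j",o["joint_pos"].round(2))
a=[float(v) for v in sys.argv[1:]]
if a:
    d=M.T@(np.array(a[:3])-o["eef_pos"]); y=np.arctan2(M[1,1],M[0,1]); t=(np.degrees(y)-a[3]+180)%360-180
    print("shift share",(d/.12).round(3),"turn share",round(t/120,4))
E
python3 plan.py 0.448 0.292 0.12 -74
```

```text
t 0.8 tcp [0.1901 0.6216 0.2423] yawY 72.99 zaxis [ 0. -0. -1.] F [ 0.1  0.  -0.4] gap 0.0854 grip 0.0 j [-1.34  0.54 -0.    1.54  0.    1.07 -0.07]
shift share [-2.858 -1.998  1.019] turn share 1.225
```

drive_tool(series=[-1, -0.24, -0.17, 0.08, 0, -1, -0.48, -0.33, 0.15, 0, -1, -0.72, -0.5, 0.22, 0, -1, -0.95, -0.666, 0.3, 0])

```text
time: 1.2
eef_pos: [0.2767, 0.5107, 0.2062]
tool_rot: [0.0, 0.148, 0.989, 0.0]
contact_force: [0.6, 0.2, -0.3]
finger_gap: 0.0853
gripper_force: 0.0
```

drive_tool(series=[-0.3, -0.24, -0.17, 0.08, 0, -0.3, -0.48, -0.33, 0.15, 0, -0.3, -0.72, -0.5, 0.22, 0, -0.3, -0.95, -0.666, 0.3, 0])

```text
time: 1.6
eef_pos: [0.3624, 0.401, 0.1703]
tool_rot: [0.0, 0.148, 0.989, 0.0]
contact_force: [-0.1, 0.1, 0.9]
finger_gap: 0.0556
gripper_force: 0.0
```

drive_tool(series=[-0.3, -0.24, -0.17, 0.08, 0, -0.3, -0.48, -0.33, 0.15, 0, -0.3, -0.72, -0.5, 0.22, 0, -0.3, -0.95, -0.666, 0.3, 0, -0.3, -0.95, -0.666, 0.3, 0])

```text
time: 2.1
eef_pos: [0.4499, 0.2867, 0.1334]
tool_rot: [0.001, 0.152, 0.988, -0.002]
contact_force: [0.9, -0.3, 0.7]
finger_gap: 0.0558
gripper_force: 0.0
```

drive_tool(series=[-1, 0, 0, 0, 0.07, -1, 0, 0, 0, 0.14, -1, 0, 0, 0, 0.21, -1, 0, 0, 0, 0.28, -1, 0, 0, 0, 0.35, -1, 0, 0, 0, 0.42, -1, 0, 0, 0, 0.49, -1, 0, 0, 0, 0.56])

```text
time: 2.9
eef_pos: [0.4468, 0.2931, 0.1345]
tool_rot: [-0.0, 0.672, 0.74, 0.0]
contact_force: [0.2, -0.1, 0.4]
finger_gap: 0.0852
gripper_force: 0.0
```

drive_tool(series=[-1, 0, 0, 0, 0.07, -1, 0, 0, 0, 0.14, -1, 0, 0, 0, 0.21, -1, 0, 0, 0, 0.28, -1, 0, 0, 0, 0.35, -1, 0, 0, 0, 0.42, -1, 0, 0, 0, 0.49, -1, 0, 0, 0, 0.56])

```text
time: 3.7
eef_pos: [0.4467, 0.2932, 0.1345]
tool_rot: [-0.0, 0.97, 0.245, 0.0]
contact_force: [0.3, -0.3, -0.1]
finger_gap: 0.0854
gripper_force: 0.0
```

```bash
python3 plan.py 0.448 0.292 0.018 -74
```

```text
t 3.7 tcp [0.4467 0.2932 0.1345] yawY -61.69 zaxis [ 0.     0.001 -1.   ] F [ 0.3 -0.3 -0.1] gap 0.0854 grip 0.0 j [-1.16  0.58  0.66  1.96 -0.5   0.77 -1.29]
shift share [0.004 0.015 0.971] turn share 0.1026
```

drive_tool(series=[-1, 0, 0, 0.12, 0.05, -1, 0.0, 0.01, 0.25, 0.103, -1, 0, 0.015, 0.4, 0.103, -1, 0, 0.015, 0.55, 0.103, -1, 0, 0.015, 0.7, 0.103, -1, 0, 0.015, 0.85, 0.103, -1, 0, 0.015, 0.97, 0.103, -1, 0, 0.015, 0.97, 0.103])

```text
time: 4.5
eef_pos: [0.4467, 0.2906, 0.0164]
tool_rot: [0.0, 0.99, 0.142, -0.001]
contact_force: [-0.2, -0.7, -0.2]
finger_gap: 0.0854
gripper_force: 0.0
```

drive_tool(series=[-0.5, 0, 0, 0, 0, -0.3, 0, 0, 0, 0, -0.2, 0, 0, 0, 0, -0.16, 0, 0, 0, 0, -0.16, 0, 0, 0, 0])

```text
time: 5.0
eef_pos: [0.4483, 0.2913, 0.0187]
tool_rot: [-0.001, 0.99, 0.141, 0.0]
contact_force: [-0.5, 1.0, 6.7]
finger_gap: 0.0496
gripper_force: 10.2
```

```bash
python3 plan.py 0.448 0.292 0.018 -74
```

```text
t 5.0 tcp [0.4483 0.2913 0.0187] yawY -73.75 zaxis [ 0.001  0.001 -1.   ] F [-0.5  1.   6.7] gap 0.0496 grip 10.2 j [-1.06  0.77  0.54  1.98 -0.71  0.58 -1.33]
shift share [-0.001 -0.006  0.006] turn share 0.0021
```

drive_tool(series=[-0.165, 0, 0, 0, 0, -0.165, 0, 0, 0, 0])

```text
time: 5.2
eef_pos: [0.4483, 0.2913, 0.0187]
tool_rot: [-0.001, 0.99, 0.141, 0.0]
contact_force: [-1.5, -0.0, 6.5]
finger_gap: 0.0497
gripper_force: 9.2
```

drive_tool(series=[-0.165, 0, 0, -0.02, 0, -0.165, 0, 0, -0.05, 0, -0.165, 0, 0, -0.1, 0, -0.165, 0, 0, -0.17, 0, -0.165, 0, 0, -0.17, 0])

```text
time: 5.7
eef_pos: [0.4486, 0.291, 0.0395]
tool_rot: [-0.0, 0.99, 0.141, 0.001]
contact_force: [0.3, -0.1, -0.9]
finger_gap: 0.0502
gripper_force: 8.8
```

```bash
python3 plan.py 0.5452 0.0023 0.16 -90
```

```text
t 5.7 tcp [0.4486 0.291  0.0395] yawY -73.77 zaxis [ 0.002  0.001 -1.   ] F [ 0.3 -0.1 -0.9] gap 0.0502 grip 8.8 j [-1.09  0.74  0.57  1.98 -0.68  0.61 -1.35]
shift share [ 0.102  2.535 -1.005] turn share 0.1353
```

drive_tool(series=[-0.165, 0, 0.02, -0.1, 0.02, -0.165, 0, 0.1, -0.25, 0.05, -0.165, 0, 0.22, -0.42, 0.08, -0.165, 0, 0.38, -0.6, 0.11, -0.165, 0, 0.54, -0.75, 0.135, -0.165, 0, 0.7, -0.85, 0.135, -0.165, 0, 0.8, -0.85, 0.135, -0.165, 0, 0.845, -0.85, 0.135])

```text
time: 6.5
eef_pos: [0.4763, 0.1921, 0.14]
tool_rot: [0.0, 1.0, 0.0, -0.0]
contact_force: [0.5, 0.8, -0.8]
finger_gap: 0.05
gripper_force: 8.8
```

drive_tool(series=[-0.165, 0.03, 0.08, 0, 0, -0.165, 0.07, 0.2, 0, 0, -0.165, 0.12, 0.33, 0, 0, -0.165, 0.165, 0.46, 0, 0, -0.165, 0.21, 0.59, 0, 0, -0.165, 0.25, 0.7, 0, 0, -0.165, 0.28, 0.78, 0, 0, -0.165, 0.285, 0.797, 0, 0])

```text
time: 7.3
eef_pos: [0.5109, 0.0962, 0.1402]
tool_rot: [0.0, 1.0, -0.001, 0.0]
contact_force: [0.1, -0.0, -1.2]
finger_gap: 0.0495
gripper_force: 8.8
```

drive_tool(series=[-0.165, 0.03, 0.08, 0, 0, -0.165, 0.07, 0.2, 0, 0, -0.165, 0.12, 0.33, 0, 0, -0.165, 0.165, 0.46, 0, 0, -0.165, 0.21, 0.59, 0, 0, -0.165, 0.25, 0.7, 0, 0, -0.165, 0.28, 0.78, 0, 0, -0.165, 0.285, 0.797, 0, 0])

```text
time: 8.1
eef_pos: [0.5452, 0.0008, 0.1404]
tool_rot: [0.0, 1.0, -0.0, 0.0]
contact_force: [0.6, -0.4, -2.2]
finger_gap: 0.05
gripper_force: 8.8
```

```bash
python3 plan.py 0.5452 0.0023 0.03 -90;python3 - <<'E'
from h import *
a=camera("scene");b=camera("top")
def crop(c,u,v,h=40): return cv2.resize(c["image"][v-h:v+h,u-h:u+h,::-1],(400,400),interpolation=cv2.INTER_CUBIC)
cv2.imwrite("pics/hold.png",np.hstack([crop(a,250,200),crop(b,262,180)]))
E
```

```text
t 8.1 tcp [0.5452 0.0008 0.1404] yawY -90.04 zaxis [ 0.    -0.001 -1.   ] F [ 0.6 -0.4 -2.2] gap 0.05 grip 8.8 j [-0.65  0.62  0.77  1.93 -0.59  0.83 -1.13]
shift share [-0.    -0.013  0.92 ] turn share -0.0003
```

View pics/hold.png

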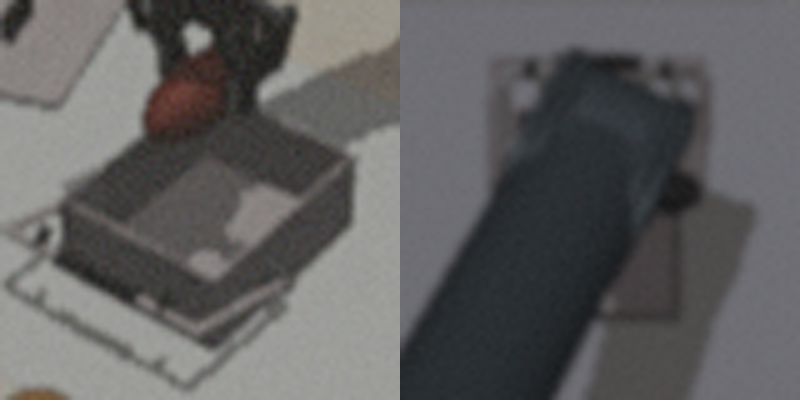

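Here the potato is held level above the mouth (left crop, about (185,100)) and aligned with the container. Lowering it now.

drive_tool(series=[-0.165, 0, -0.01, 0.08, 0, -0.165, 0, -0.013, 0.2, 0, -0.165, 0, -0.013, 0.35, 0, -0.165, 0, -0.013, 0.5, 0, -0.165, 0, -0.013, 0.65, 0, -0.165, 0, -0.013, 0.78, 0, -0.165, 0, -0.013, 0.89, 0, -0.165, 0, -0.013, 0.95, 0])

```text
time: 9.0
eef_pos: [0.544, 0.0039, 0.0247]
tool_rot: [0.0, 1.0, 0.0, -0.001]
contact_force: [0.4, 0.6, -1.1]
finger_gap: 0.0497
gripper_force: 8.8
```

drive_tool(series=[-0.165, 0, 0, 0.01, 0, -0.165, 0, 0, 0.018, 0, -0.165, 0, 0, 0.025, 0, -0.165, 0, 0, 0.025, 0])

```text
time: 9.4
eef_pos: [0.5452, 0.0038, 0.0238]
tool_rot: [-0.0, 1.0, 0.0, 0.0]
contact_force: [-0.5, 0.2, -0.9]
finger_gap: 0.0498
gripper_force: 8.8
```

```bash
python3 plan.py 0.5452 0.0023 0.02 -90
```

```text
t 9.4 tcp [0.5452 0.0038 0.0238] yawY -89.96 zaxis [ 0.001  0.    -1.   ] F [-0.5  0.2 -0.9] gap 0.0498 grip 8.8 j [-0.53  0.79  0.6   1.96 -0.76  0.62 -1.01]
shift share [0.    0.012 0.031] turn share 0.0003
```

drive_tool(series=[-0.165, 0, 0.006, 0.006, 0, -0.165, 0, 0.012, 0.012, 0, -0.165, 0, 0.012, 0.018, 0, -0.165, 0, 0.012, 0.018, 0])

```text
time: 9.8
eef_pos: [0.5449, 0.0021, 0.0217]
tool_rot: [-0.0, 1.0, 0.0, 0.0]
contact_force: [-1.8, 1.3, 5.2]
finger_gap: 0.0497
gripper_force: 9.1
```

The potato is touching the floor (5 N), so I'm opening the fingers gently and rising.

drive_tool(series=[-0.2, 0, 0, 0, 0, -0.3, 0, 0, 0, 0, -0.5, 0, 0, 0, 0, -0.5, 0, 0, 0, 0, -0.5, 0, 0, 0, 0])

```text
time: 10.3
eef_pos: [0.5448, 0.0026, 0.0211]
tool_rot: [-0.0, 1.0, 0.0, -0.0]
contact_force: [0.1, 1.4, 0.4]
finger_gap: 0.0641
gripper_force: 0.0
```

drive_tool(series=[-0.5, 0, 0, -0.08, 0, -0.5, 0, 0, -0.2, 0, -0.5, 0, 0, -0.4, 0, -0.5, 0, 0, -0.65, 0, -0.5, 0, 0, -0.9, 0, -0.5, 0, 0, -1, 0])

```text
time: 10.9
eef_pos: [0.5463, 0.0016, 0.1448]
tool_rot: [-0.0, 1.0, -0.0, 0.002]
contact_force: [0.8, 0.1, -0.2]
finger_gap: 0.0638
gripper_force: 0.0
```

```bash
python3 plan.py 0.4278 -0.2897 0.12 -71.5
```

```text
t 10.9 tcp [0.5463 0.0016 0.1448] yawY -90.01 zaxis [ 0.005  0.    -1.   ] F [ 0.8  0.1 -0.2] gap 0.0638 grip 0.0 j [-0.66  0.62  0.78  1.93 -0.58  0.83 -1.13]
shift share [-0.988  2.428  0.201] turn share -0.1543
```

drive_tool(series=[-0.5, -0.06, 0.16, 0, 0, -0.5, -0.15, 0.38, 0, 0, -0.5, -0.24, 0.6, 0, 0, -0.5, -0.33, 0.81, 0, 0])

```text
time: 11.3
eef_pos: [0.5046, -0.0962, 0.1416]
tool_rot: [0.0, 1.0, 0.0, 0.0]
contact_force: [0.5, -0.5, 0.3]
finger_gap: 0.064
gripper_force: 0.0
```

drive_tool(series=[-0.5, -0.08, 0.2, 0, 0, -0.5, -0.16, 0.4, 0, 0, -0.5, -0.24, 0.6, 0, 0, -0.5, -0.33, 0.81, 0, 0])

```text
time: 11.7
eef_pos: [0.4652, -0.1931, 0.1415]
tool_rot: [0.0, 1.0, 0.0, 0.0]
contact_force: [0.1, 0.4, -0.7]
finger_gap: 0.0641
gripper_force: 0.0
```

drive_tool(series=[-0.5, -0.08, 0.2, 0.05, -0.05, -0.5, -0.16, 0.4, 0.1, -0.1, -0.5, -0.24, 0.6, 0.15, -0.154, -0.5, -0.33, 0.81, 0.2, -0.154, -0.5, -0.33, 0.81, 0.2, -0.154, -0.5, -0.33, 0.81, 0.2, -0.154])

```text
time: 12.3
eef_pos: [0.4257, -0.2898, 0.1174]
tool_rot: [-0.0, 0.987, 0.16, -0.0]
contact_force: [-0.2, 0.4, -0.4]
finger_gap: 0.0642
gripper_force: 0.0
```

```bash
python3 plan.py 0.428 -0.2897 0.026 -71.5; cat > run3.py <<'E'
from fit import *
a=camera("scene");b=camera("top")
print("cont s",fit([(a,250,205,42)],cont,[.545,.002,0]),"t",fit([(b,262,180,40)],cont,[.545,.002,0]))
def crop(c,u,v,h=40): return cv2.resize(c["image"][v-h:v+h,u-h:u+h,::-1],(400,400),interpolation=cv2.INTER_CUBIC)
cv2.imwrite("pics/lay.png",np.vstack([np.hstack([crop(a,250,200,28),crop(b,262,180,28)]),np.hstack([crop(a,213,150),crop(b,331,211)])])[:, :])
E
python3 run3.py
```

```text
t 12.3 tcp [ 0.4257 -0.2898  0.1174] yawY -71.6 zaxis [-0.  0. -1.] F [-0.2  0.4 -0.4] gap 0.0642 grip 0.0 j [ 0.01  0.58  0.65  2.01 -0.53  0.72 -0.26]
shift share [0.019 0.005 0.761] turn share -0.0008
cont s (array([ 0.543 ,  0.0017, -0.0361]), 68185) t (array([0.5456, 0.0016, 0.0024]), 54178)
```

```bash
python3 -c "
import cv2;i=cv2.imread('pics/lay.png');cv2.imwrite('pics/lay2.png',cv2.resize(i,(600,600)))"
```

```text
(no output)
```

View pics/lay2.png

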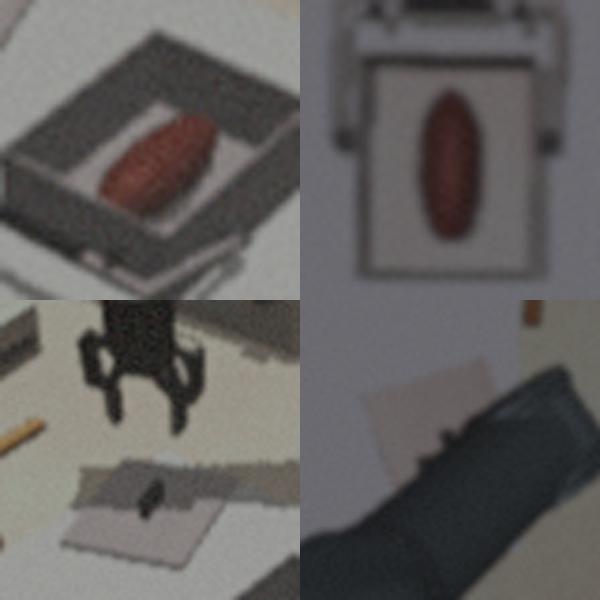

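The potato lies flat and centred in the container (top-right crop, (450,165)). The gripper stands above the lid handle.

drive_tool(series=[-0.5, 0.01, 0.0, 0.12, 0, -0.5, 0.019, 0.005, 0.3, 0, -0.5, 0.019, 0.005, 0.45, 0, -0.5, 0.019, 0.005, 0.6, 0, -0.5, 0.019, 0.005, 0.7, 0, -0.5, 0.019, 0.005, 0.761, 0, -0.5, 0.019, 0.005, 0.761, 0])

```text
time: 13.1
eef_pos: [0.4282, -0.2887, 0.0249]
tool_rot: [-0.0, 0.987, 0.161, -0.001]
contact_force: [0.0, -0.5, -0.3]
finger_gap: 0.064
gripper_force: 0.0
```

drive_tool(series=[0, 0, 0, 0, 0, 0.4, 0, 0, 0, 0, 0.6, 0, 0, 0, 0, 0.7, 0, 0, 0, 0, 0.75, 0, 0, 0, 0, 0.8, 0, 0, 0, 0, 0.8, 0, 0, 0, 0])

```text
time: 13.8
eef_pos: [0.4288, -0.2894, 0.0264]
tool_rot: [0.0, 0.987, 0.161, 0.0]
contact_force: [-0.7, 1.7, 5.9]
finger_gap: 0.0109
gripper_force: 58.9
```

```bash
python3 plan.py 0.428 -0.2897 0.026 -71.5
```

```text
t 13.8 tcp [ 0.4288 -0.2894  0.0264] yawY -71.48 zaxis [ 0.001 -0.    -1.   ] F [-0.7  1.7  5.9] gap 0.0109 grip 58.9 j [ 0.12  0.73  0.5   2.02 -0.66  0.55 -0.15]
shift share [-0.007  0.     0.003] turn share 0.0002
```

drive_tool(series=[0.8, 0, 0, -0.04, 0, 0.8, 0, 0, -0.12, 0, 0.8, 0, 0, -0.25, 0, 0.8, 0, 0, -0.42, 0, 0.8, 0, 0, -0.6, 0, 0.8, 0, 0, -0.78, 0, 0.8, 0, 0, -0.92, 0, 0.8, 0, 0, -1, 0])

```text
time: 14.6
eef_pos: [0.429, -0.2897, 0.148]
tool_rot: [0.001, 0.987, 0.161, 0.001]
contact_force: [0.1, -0.0, -2.7]
finger_gap: 0.0108
gripper_force: 58.8
```

```bash
python3 plan.py 0.5452 0.0023 0.15 -90
```

```text
t 14.6 tcp [ 0.429  -0.2897  0.148 ] yawY -71.5 zaxis [ 0.002 -0.001 -1.   ] F [ 0.1 -0.  -2.7] gap 0.0108 grip 58.8 j [-0.03  0.53  0.7   2.   -0.48  0.78 -0.29]
shift share [ 1.691 -2.    -0.017] turn share 0.1541
```

drive_tool(series=[0.8, 0.03, -0.03, 0, 0.02, 0.8, 0.1, -0.12, 0, 0.05, 0.8, 0.18, -0.22, 0, 0.08, 0.8, 0.27, -0.32, 0, 0.11, 0.8, 0.36, -0.43, 0, 0.14, 0.8, 0.45, -0.54, 0, 0.154, 0.8, 0.53, -0.63, 0, 0.154, 0.8, 0.56, -0.67, 0, 0.154])

```text
time: 15.4
eef_pos: [0.4673, -0.19, 0.1459]
tool_rot: [-0.0, 1.0, 0.002, -0.0]
contact_force: [0.3, 0.5, -3.0]
finger_gap: 0.0106
gripper_force: 58.8
```

drive_tool(series=[0.8, 0.03, -0.07, 0, 0, 0.8, 0.07, -0.17, 0, 0, 0.8, 0.12, -0.29, 0, 0, 0.8, 0.17, -0.42, 0, 0, 0.8, 0.22, -0.55, 0, 0, 0.8, 0.27, -0.67, 0, 0, 0.8, 0.31, -0.77, 0, 0, 0.8, 0.325, -0.81, 0, 0])

```text
time: 16.2
eef_pos: [0.5063, -0.0929, 0.1457]
tool_rot: [-0.0, 1.0, 0.001, 0.0]
contact_force: [0.8, -0.9, -2.2]
finger_gap: 0.0109
gripper_force: 58.8
```

drive_tool(series=[0.8, 0.03, -0.07, 0, 0, 0.8, 0.07, -0.17, 0, 0, 0.8, 0.12, -0.29, 0, 0, 0.8, 0.17, -0.42, 0, 0, 0.8, 0.22, -0.55, 0, 0, 0.8, 0.27, -0.67, 0, 0, 0.8, 0.31, -0.77, 0, 0, 0.8, 0.325, -0.81, 0, 0])

```text
time: 17.0
eef_pos: [0.5452, 0.0047, 0.1457]
tool_rot: [-0.0, 1.0, 0.001, 0.0]
contact_force: [0.0, -0.9, -2.6]
finger_gap: 0.0108
gripper_force: 58.8
```

```bash
cat > run4.py <<'E'
from fit import *
import subprocess
a=camera("scene");b=camera("top"); z=r.observe()["eef_pos"]; z0=z[2]-.0264
p=[z[0],z[1],0]
g=proj(a,[p[0],p[1],z0])[0].astype(int)
def plate(q): return [(np.r_[sq(q,.178,.146,z0+.007),sq(q,.178,.146,z0+.010)],None)]
P=fit([(a,*map(int,g),32)],plate,p);print("lid s",P,g)
C=[.5452,.0023,0]; ims=[]
for c,u,v in((a,245,190),(b,262,180)):
    h,f=36,11; I=cv2.resize(c["image"][v-h:v+h,u-h:u+h,::-1],None,fx=f,fy=f,interpolation=cv2.INTER_CUBIC).copy()
    def dr(Q,col): cv2.polylines(I,[np.round(((proj(c,Q)-[u-h,v-h]+.5)*f)*16).astype(np.int32)],True,col,1,cv2.LINE_AA,4)
    dr(sq(C,.17,.14,.07),(0,255,0));dr(sq(C,.17,.14,0),(0,255,0)); dr(sq(p,.178,.146,z0+.01),(0,255,255))
    ims.append(cv2.resize(I,(400,400)))
cv2.imwrite("pics/lidhold.png",np.hstack(ims))
E
python3 plan.py 0.5452 0.0023 0.15 -90; python3 run4.py
```

```text
t 17.0 tcp [0.5452 0.0047 0.1457] yawY -89.84 zaxis [ 0.  0. -1.] F [ 0.  -0.9 -2.6] gap 0.0108 grip 58.8 j [-0.67  0.62  0.78  1.93 -0.58  0.84 -1.14]
shift share [-0.     0.02  -0.036] turn share 0.0013
lid s (array([ 0.5873, -0.3165,  2.5563]), 0) [251 184]
```

View pics/lidhold.png

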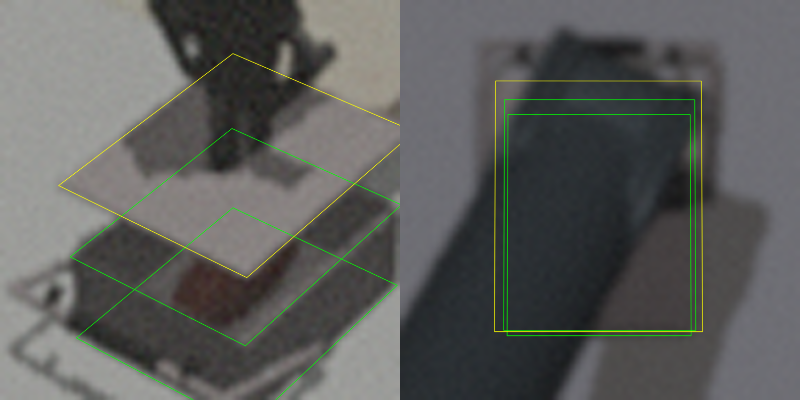

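The lid in hand matches the model at the TCP (yellow corner at (59,185)) and sits over the container outline. Lowering it.

drive_tool(series=[0.8, 0, 0.01, 0.05, 0.0015, 0.8, 0, 0.022, 0.12, 0.0015, 0.8, 0, 0.022, 0.2, 0.0015, 0.8, 0, 0.022, 0.28, 0.0015, 0.8, 0, 0.022, 0.35, 0.0015, 0.8, 0, 0.022, 0.38, 0.0015, 0.8, 0, 0.022, 0.38, 0.0015])

```text
time: 17.8
eef_pos: [0.5442, 0.0, 0.0996]
tool_rot: [0.0, 1.0, -0.001, -0.001]
contact_force: [0.8, 0.0, -3.4]
finger_gap: 0.0106
gripper_force: 58.8
```

```bash
python3 plan.py 0.5452 0.002 0.0894 -90
```

```text
t 17.8 tcp [0.5442 0.     0.0996] yawY -90.15 zaxis [-0.001 -0.    -1.   ] F [ 0.8  0.  -3.4] gap 0.0106 grip 58.8 j [-0.61  0.68  0.72  1.95 -0.65  0.76 -1.09]
shift share [ 0.008 -0.016  0.085] turn share -0.0012
```

drive_tool(series=[0.8, 0.006, -0.013, 0, 0, 0.8, 0.006, -0.013, 0, 0])

```text
time: 18.0
eef_pos: [0.5458, 0.002, 0.1006]
tool_rot: [-0.0, 1.0, -0.001, 0.0]
contact_force: [-0.1, -0.1, -3.0]
finger_gap: 0.0107
gripper_force: 58.8
```

drive_tool(series=[0.8, 0, 0, 0.015, 0, 0.8, 0, 0, 0.03, 0, 0.8, 0, 0, 0.045, 0, 0.8, 0, 0, 0.055, 0])

```text
time: 18.4
eef_pos: [0.5459, 0.0023, 0.0939]
tool_rot: [-0.0, 1.0, -0.001, 0.001]
contact_force: [0.2, 2.1, -2.2]
finger_gap: 0.0106
gripper_force: 59.1
```

```bash
python3 plan.py 0.5452 0.002 0.0894 -90
```

```text
t 18.4 tcp [0.5459 0.0023 0.0939] yawY -90.13 zaxis [ 0.001  0.001 -1.   ] F [ 0.2  2.1 -2.2] gap 0.0106 grip 59.1 j [-0.61  0.69  0.71  1.95 -0.66  0.75 -1.08]
shift share [-0.006  0.002  0.038] turn share -0.0011
```

drive_tool(series=[0.8, 0, 0, 0.012, 0, 0.8, 0, 0, 0.025, 0, 0.8, 0, 0, 0.035, 0, 0.8, 0, 0, 0.035, 0])

```text
time: 18.8
eef_pos: [0.5451, 0.0022, 0.0895]
tool_rot: [-0.001, 1.0, -0.001, -0.0]
contact_force: [-1.7, 3.1, 1.6]
finger_gap: 0.0106
gripper_force: 59.7
```

drive_tool(series=[0.8, 0, 0, 0.008, 0, 0.8, 0, 0, 0.016, 0, 0.8, 0, 0, 0.016, 0])

```text
time: 19.1
eef_pos: [0.5451, 0.0021, 0.0894]
tool_rot: [-0.001, 1.0, -0.001, -0.0]
contact_force: [-8.5, 5.3, 25.0]
finger_gap: 0.0103
gripper_force: 63.0
```

The lid is seated: z stops at 0.0894 as predicted. I'll unload, release and rise.

drive_tool(series=[0.8, 0, 0, -0.01, 0, 0.6, 0, 0, -0.012, 0, 0.3, 0, 0, -0.012, 0, 0, 0, 0, -0.012, 0, 0, 0, 0, -0.012, 0, 0, 0, 0, -0.012, 0])

```text
time: 19.7
eef_pos: [0.5453, 0.0014, 0.0888]
tool_rot: [0.0, 1.0, -0.001, -0.0]
contact_force: [0.0, 0.4, 0.4]
finger_gap: 0.0426
gripper_force: 0.0
```

drive_tool(series=[0, 0, 0, -0.06, 0, 0, 0, 0, -0.16, 0, 0, 0, 0, -0.3, 0, 0, 0, 0, -0.5, 0, 0, 0, 0, -0.75, 0, 0, 0, 0, -0.92, 0])

```text
time: 20.3
eef_pos: [0.5461, 0.0013, 0.2026]
tool_rot: [-0.0, 1.0, -0.002, 0.001]
contact_force: [1.0, 0.6, -0.2]
finger_gap: 0.0427
gripper_force: 0.0
```

```bash
python3 plan.py 0.668 0.002 0.15 0
```

```text
t 20.3 tcp [0.5461 0.0013 0.2026] yawY -90.18 zaxis [ 0.003  0.    -1.   ] F [ 1.   0.6 -0.2] gap 0.0427 grip 0.0 j [-0.72  0.54  0.86  1.89 -0.5   0.94 -1.2 ]
shift share [ 1.015 -0.009  0.441] turn share -0.7515
```

drive_tool(series=[-0.3, 0.08, 0, 0, -0.07, -0.3, 0.2, 0, 0, -0.14, -0.3, 0.35, 0, 0, -0.21, -0.3, 0.5, 0, 0, -0.28, -0.3, 0.65, 0, 0, -0.35, -0.3, 0.8, 0, 0, -0.42, -0.3, 0.93, 0, 0, -0.49, -0.3, 1, 0, 0, -0.56])

```text
time: 21.1
eef_pos: [0.6667, 0.0009, 0.2011]
tool_rot: [0.001, 0.832, 0.555, 0.001]
contact_force: [0.4, 0.1, 0.6]
finger_gap: 0.0555
gripper_force: 0.0
```

drive_tool(series=[-0.3, 0, 0, 0, -0.07, -0.3, 0, 0, 0, -0.14, -0.3, 0, 0, 0, -0.19, -0.3, 0, 0, 0, -0.19])

```text
time: 21.5
eef_pos: [0.6656, 0.0007, 0.201]
tool_rot: [0.001, 0.708, 0.706, 0.0]
contact_force: [-0.7, 0.1, 0.3]
finger_gap: 0.0557
gripper_force: 0.0
```

```bash
cat > run5.py <<'E'
from h import *
a=np.load("a.npy",allow_pickle=True).item();b=np.load("b.npy",allow_pickle=True).item()
C=np.array([.5452,.0020])
bar=lambda q:np.array([C[0]+.02+.1082*np.cos(2.5536-q),C[1],.03+.1082*np.sin(2.5536-q)])
ims=[]
for c in(b,a):
    u,v=proj(c,bar(2.25))[0].astype(int)
    g=c["image"].mean(2)
    h,f=14,20; I=cv2.resize(c["image"][v-h:v+h,u-h:u+h,::-1],None,fx=f,fy=f,interpolation=cv2.INTER_CUBIC).copy()
    best=[]
    for q in np.arange(2.1,2.42,.02):
        P=bar(q); S=np.array([P+[0,y,dz] for y in np.linspace(-.033,.033,23) for dz in(-.003,0,.003)])
        p=proj(c,S); val=cv2.remap(g.astype(np.float32),p[:,0].astype(np.float32),p[:,1].astype(np.float32),1).mean(); best.append((round(val,1),round(q,2)))
    print(u,v,sorted(best)[:5])
    for q,col in((2.2,(0,255,0)),(2.3,(0,255,255))):
        for y in(-.035,.035):
            w=(proj(c,bar(q)+[0,y,0])[0]-[u-h,v-h]+.5)*f; cv2.circle(I,tuple(int(t) for t in w),4,col,1)
    ims.append(cv2.resize(I,(400,400)))
c=camera("scene");u,v=228,212;h=40
save(c,"live");d=camera("top")
def crop(c,u,v,h=40): return cv2.resize(c["image"][v-h:v+h,u-h:u+h,::-1],(300,300),interpolation=cv2.INTER_CUBIC)
top=np.hstack([cv2.resize(i,(300,300)) for i in ims]);bot=np.hstack([crop(d,262,170),crop(c,240,200)])
cv2.imwrite("pics/bar.png",np.vstack([top,bot]))
E
python3 run5.py; python3 plan.py 0.668 0.002 0.056 0
```

```text
261 152 [(np.float32(37.8), np.float64(2.38)), (np.float32(37.9), np.float64(2.34)), (np.float32(37.9), np.float64(2.36)), (np.float32(37.9), np.float64(2.4)), (np.float32(38.1), np.float64(2.32))]
229 215 [(np.float32(47.2), np.float64(2.26)), (np.float32(47.6), np.float64(2.24)), (np.float32(50.2), np.float64(2.22)), (np.float32(51.9), np.float64(2.28)), (np.float32(53.5), np.float64(2.2))]
t 21.6 tcp [0.6655 0.001  0.2004] yawY -0.33 zaxis [ 0.001 -0.    -1.   ] F [-0.6 -0.  -0.3] gap 0.0552 grip 0.0 j [-0.34  0.63  0.41  1.55 -0.28  1.02  0.14]
shift share [0.009 0.02  1.204] turn share -0.0028
```

View pics/bar.png

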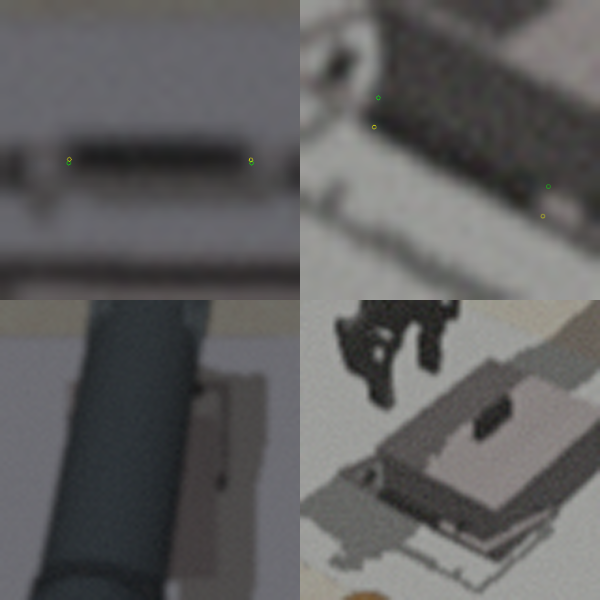

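The lid is seated flat with its handle at lower-right crop (493,417). The bar's dark sleeve sits about 2 mm beyond the 2.25 rad model, so I take the bar to be at about (0.6695, 0.002, 0.062). The jaws are now aligned across it, so I'll go down with a narrow opening to clear the lid edge.

drive_tool(series=[0.3, 0.009, 0.042, 0.1, -0.003, 0.3, 0.009, 0.042, 0.3, -0.003, 0.3, 0.009, 0.042, 0.5, -0.003, 0.3, 0.009, 0.042, 0.7, -0.003, 0.3, 0.009, 0.042, 0.8, -0.003, 0.3, 0.009, 0.042, 0.837, -0.003, 0.3, 0.009, 0.042, 0.837, -0.003])

```text
time: 22.3
eef_pos: [0.6704, 0.0024, 0.0986]
tool_rot: [-0.0, 0.706, 0.708, -0.0]
contact_force: [-0.8, 0.1, 0.3]
finger_gap: 0.03
gripper_force: 0.0
```

```bash
python3 plan.py 0.6705 0.002 0.063 0; python3 - <<'E'
from h import *
c=camera("scene"); o=r.observe()["eef_pos"]
u,v=235,205;h=32;f=18
I=cv2.resize(c["image"][v-h:v+h,u-h:u+h,::-1],(576,576),interpolation=cv2.INTER_CUBIC);f=9
for P,col in((o+[0,0,-.011],(0,255,0)),([.6695,.002,.062],(0,0,255)),([.6695,.037,.062],(0,0,255)),([.6695,-.033,.062],(0,0,255))):
    w=(proj(c,P)[0]-[u-h,v-h]+.5)*f; cv2.circle(I,tuple(int(t) for t in w),4,col,1)
cv2.imwrite("pics/above.png",I)
E
```

```text
t 22.3 tcp [0.6704 0.0024 0.0986] yawY 0.2 zaxis [-0. -0. -1.] F [-0.8  0.1  0.3] gap 0.03 grip 0.0 j [-0.31  0.76  0.36  1.59 -0.33  0.85  0.18]
shift share [-0.003  0.001  0.297] turn share 0.0016
```

View pics/above.png

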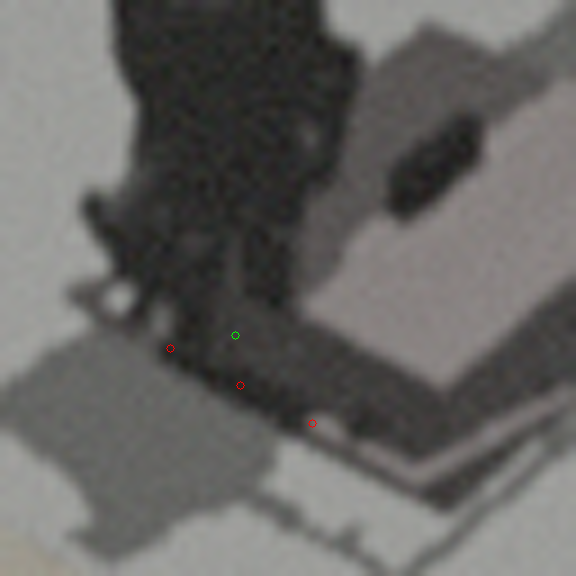

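The red markers lie along the dark sleeve, (170,348) to (312,423), and the jaws stand right above it. Going down.

drive_tool(series=[0.3, 0, 0, 0.05, 0, 0.3, 0, 0, 0.1, 0, 0.3, 0, 0, 0.15, 0, 0.3, 0, 0, 0.2, 0, 0.3, 0, 0, 0.25, 0, 0.3, 0, 0, 0.297, 0, 0.3, 0, 0, 0.297, 0])

```text
time: 23.05
eef_pos: [0.6697, 0.0024, 0.0622]
tool_rot: [-0.001, 0.706, 0.708, -0.001]
contact_force: [0.9, 0.5, -0.7]
finger_gap: 0.03
gripper_force: 0.0
```

drive_tool(series=[0.45, 0, 0, 0, 0, 0.55, 0, 0, 0, 0, 0.6, 0, 0, 0, 0, 0.64, 0, 0, 0, 0, 0.64, 0, 0, 0, 0])

```text
time: 23.55
eef_pos: [0.6716, 0.0024, 0.0639]
tool_rot: [0.001, 0.706, 0.708, 0.001]
contact_force: [4.2, 0.4, 0.2]
finger_gap: 0.0155
gripper_force: 2.1
```

drive_tool(series=[0.67, 0, 0, 0, 0, 0.69, 0, 0, 0, 0, 0.69, 0, 0, 0, 0, 0.69, 0, 0, 0, 0])

```text
time: 23.95
eef_pos: [0.6723, 0.0024, 0.0641]
tool_rot: [0.002, 0.706, 0.708, 0.001]
contact_force: [5.4, 0.5, -0.1]
finger_gap: 0.0136
gripper_force: 10.3
```

The bar is held at 10 N per finger. I'll firm the grip slightly and start along the arc.

drive_tool(series=[0.72, 0, 0.008, 0, 0, 0.72, 0, 0.008, 0, 0])

```text
time: 24.15
eef_pos: [0.6724, 0.0024, 0.0639]
tool_rot: [0.001, 0.706, 0.708, 0.001]
contact_force: [4.6, -0.5, 2.0]
finger_gap: 0.0126
gripper_force: 30.4
```

drive_tool(series=[0.72, 0, -0.01, -0.035, 0, 0.72, 0, -0.023, -0.075, 0, 0.72, 0, -0.037, -0.11, 0, 0.72, 0, -0.053, -0.147, 0, 0.72, 0, -0.07, -0.18, 0, 0.72, 0, -0.09, -0.217, 0, 0.72, 0, -0.09, -0.217, 0])

```text
time: 24.85
eef_pos: [0.6615, 0.0025, 0.0903]
tool_rot: [0.001, 0.706, 0.708, 0.001]
contact_force: [5.1, 1.1, 3.7]
finger_gap: 0.013
gripper_force: 29.9
```

```bash
python3 plan.py; python3 - <<'E'
from h import *
c=camera("scene")
u,v=235,205;h=32
cv2.imwrite("pics/arc1.png",cv2.resize(c["image"][v-h:v+h,u-h:u+h,::-1],(576,576),interpolation=cv2.INTER_CUBIC))
E
```

```text
t 24.85 tcp [0.6615 0.0025 0.0903] yawY 0.21 zaxis [ 0.003  0.    -1.   ] F [5.1 1.1 3.7] gap 0.013 grip 29.9 j [-0.31  0.76  0.36  1.62 -0.34  0.82  0.19]
```

drive_tool(series=[0.72, 0, -0.042, -0.066, 0, 0.72, 0, -0.09, -0.129, 0, 0.72, 0, -0.143, -0.186, 0, 0.72, 0, -0.201, -0.239, 0, 0.72, 0, -0.263, -0.287, 0, 0.72, 0, -0.329, -0.329, 0, 0.72, 0, -0.399, -0.366, 0, 0.72, 0, -0.472, -0.396, 0])

```text
time: 25.7
eef_pos: [0.608, 0.003, 0.1395]
tool_rot: [0.003, 0.706, 0.709, 0.004]
contact_force: [7.9, 1.3, 9.5]
finger_gap: 0.0125
gripper_force: 28.4
```

```bash
python3 plan.py
```

```text
t 25.7 tcp [0.608  0.003  0.1395] yawY 0.25 zaxis [ 0.009  0.001 -1.   ] F [7.9 1.3 9.5] gap 0.0125 grip 28.4 j [-0.36  0.61  0.39  1.76 -0.3   0.82  0.18]
```

drive_tool(series=[0.72, 0, 0, -0.02, 0, 0.72, 0, -0.03, -0.036, 0, 0.72, 0, -0.075, -0.052, 0, 0.72, 0, -0.152, -0.07, 0, 0.72, 0, -0.229, -0.08, 0, 0.72, 0, -0.3075, -0.083, 0, 0.72, 0, -0.386, -0.08, 0])

```text
time: 26.4
eef_pos: [0.5576, 0.0029, 0.1468]
tool_rot: [-0.0, 0.706, 0.709, 0.001]
contact_force: [2.2, 2.9, 6.7]
finger_gap: 0.0125
gripper_force: 27.9
```

```bash
python3 plan.py
```

```text
t 26.4 tcp [0.5576 0.0029 0.1468] yawY 0.26 zaxis [ 0.001  0.001 -1.   ] F [2.2 2.9 6.7] gap 0.0125 grip 27.9 j [-0.39  0.53  0.4   1.88 -0.28  0.78  0.17]
```

drive_tool(series=[0.72, 0, -0.03, -0.01, 0, 0.72, 0, -0.086, -0.002, 0, 0.72, 0, -0.163, 0.016, 0, 0.72, 0, -0.238, 0.039, 0, 0.72, 0, -0.31, 0.069, 0, 0.72, 0, -0.38, 0.105, 0, 0.72, 0, -0.446, 0.147, 0, 0.72, 0, -0.508, 0.195, 0])

```text
time: 27.2
eef_pos: [0.4943, 0.0033, 0.1222]
tool_rot: [-0.002, 0.705, 0.709, -0.001]
contact_force: [-0.1, 4.7, 1.1]
finger_gap: 0.0122
gripper_force: 6.8
```

```bash
python3 plan.py
```

```text
t 27.2 tcp [0.4943 0.0033 0.1222] yawY 0.31 zaxis [-0.004  0.002 -1.   ] F [-0.1  4.7  1.1] gap 0.0122 grip 6.8 j [-0.4   0.48  0.38  2.05 -0.29  0.67  0.18]
```

The grip has dropped to 6.8 N because the bar is near the tips. I'll open slightly, lower 6 mm and regrip.

drive_tool(series=[0.5, 0, 0, 0, 0, 0.4, 0, 0, 0, 0, 0.4, 0, 0, 0.025, 0, 0.4, 0, 0, 0.05, 0, 0.6, 0, 0, 0.05, 0, 0.7, 0, 0, 0.05, 0, 0.72, 0, 0, 0.05, 0, 0.72, 0, 0, 0.05, 0])

```text
time: 28.0
eef_pos: [0.4948, 0.0015, 0.1165]
tool_rot: [-0.001, 0.706, 0.708, -0.001]
contact_force: [-5.0, -0.5, 1.5]
finger_gap: 0.0126
gripper_force: 28.3
```

```bash
python3 plan.py
```

```text
t 28.0 tcp [0.4948 0.0015 0.1165] yawY 0.18 zaxis [-0.004 -0.    -1.   ] F [-5.  -0.5  1.5] gap 0.0126 grip 28.3 j [-0.4   0.49  0.38  2.05 -0.29  0.65  0.18]
```

drive_tool(series=[0.72, 0, -0.02, 0.02, 0, 0.72, 0, -0.043, 0.041, 0, 0.72, 0, -0.065, 0.064, 0, 0.72, 0, -0.086, 0.087, 0, 0.72, 0, -0.106, 0.11, 0, 0.72, 0, -0.126, 0.135, 0, 0.72, 0, -0.142, 0.157, 0, 0.72, 0, -0.156, 0.178, 0])

```text
time: 28.8
eef_pos: [0.4786, 0.0017, 0.0959]
tool_rot: [0.001, 0.706, 0.708, 0.001]
contact_force: [-0.2, 0.1, 22.5]
finger_gap: 0.0126
gripper_force: 31.4
```

```bash
python3 plan.py
```

```text
t 28.8 tcp [0.4786 0.0017 0.0959] yawY 0.2 zaxis [ 0.002  0.    -1.   ] F [-0.2  0.1 22.5] gap 0.0126 grip 31.4 j [-0.39  0.51  0.36  2.1  -0.32  0.58  0.2 ]
```

There is 22 N of resistance at the expected height, so the bail is at its stop. Release, rise, back off and inspect.

drive_tool(series=[0.72, 0, 0, -0.01, 0, 0.6, 0, 0, -0.015, 0, 0.4, 0, 0, -0.015, 0, 0.4, 0, 0, -0.015, 0, 0.4, 0, 0, -0.08, 0, 0.4, 0, 0, -0.25, 0, 0.4, 0, 0, -0.5, 0, 0.4, 0, 0, -0.8, 0])

```text
time: 29.6
eef_pos: [0.4769, 0.0015, 0.1924]
tool_rot: [-0.001, 0.706, 0.708, -0.001]
contact_force: [0.3, 1.2, -0.2]
finger_gap: 0.0258
gripper_force: 0.0
```

drive_tool(series=[0.4, 0.2, 0, -0.1, 0, 0.4, 0.4, 0, -0.2, 0, 0.4, 0.7, 0, -0.2, 0, 0.4, 1, 0, -0.2, 0])

```text
time: 30.0
eef_pos: [0.4776, 0.1226, 0.2168]
tool_rot: [0.0, 0.706, 0.708, 0.001]
contact_force: [-0.0, -0.5, -0.4]
finger_gap: 0.0252
gripper_force: 0.0
```

drive_tool(series=[0.4, 0.3, 0, 0, 0, 0.4, 0.6, 0, 0, 0, 0.4, 0.8, 0, 0, 0, 0.4, 1, 0, 0, 0])

```text
time: 30.4
eef_pos: [0.4766, 0.243, 0.2161]
tool_rot: [0.0, 0.705, 0.709, 0.0]
contact_force: [-0.1, 1.0, -1.2]
finger_gap: 0.0255
gripper_force: 0.0
```

```bash
cat > run6.py <<'E'
from h import *
from fit import sq
a=camera("scene");b=camera("top");C=[.5452,.002,0];ims=[]
def bail(q):
    x,z=.02+.1082*np.cos(2.5536-q),.03+.1082*np.sin(2.5536-q)
    return np.array([[C[0]+x,C[1]+y,z] for y in(-.035,.035)])
for c,u,v in((a,250,196),(b,262,182)):
    g=c["image"].mean(2).astype(np.float32); o=[]
    for q in np.arange(-.06,.4,.02):
        E=bail(q);p=proj(c,np.array([E[0]+(E[1]-E[0])*t+[0,0,d] for t in np.linspace(.05,.95,20) for d in(-.003,0,.003)])).astype(np.float32)
        o.append((round(float(cv2.remap(g,p[:,0],p[:,1],1).mean()),1),round(q,2)))
    print(sorted(o)[:5])
    h,f=26,15; I=cv2.resize(c["image"][v-h:v+h,u-h:u+h,::-1],None,fx=f,fy=f,interpolation=cv2.INTER_CUBIC).copy()
    for Q,col,s in((sq(C,.178,.146,.073),(0,255,0),1),(bail(0),(0,0,255),0)):
        for t in proj(c,Q): cv2.circle(I,tuple(int(k) for k in (t-[u-h,v-h]+.5)*f),5,col,2)
    ims.append(cv2.resize(I,(400,400)))
cv2.imwrite("pics/final.png",np.hstack(ims))
E
python3 run6.py; python3 plan.py
```

```text
[(48.4, np.float64(-0.02)), (48.5, np.float64(0.0)), (49.0, np.float64(-0.04)), (49.0, np.float64(0.02)), (49.9, np.float64(0.04))]
[(39.3, np.float64(0.0)), (40.0, np.float64(0.02)), (40.7, np.float64(0.04)), (43.8, np.float64(-0.02)), (44.2, np.float64(0.06))]
t 30.5 tcp [0.4762 0.2457 0.216 ] yawY 0.52 zaxis [ 0.     0.002 -1.   ] F [-0.1 -0.2 -0.5] gap 0.0257 grip 0.0 j [-0.85  0.39  0.37  1.89 -0.18  0.9  -0.39]
```

View pics/final.png

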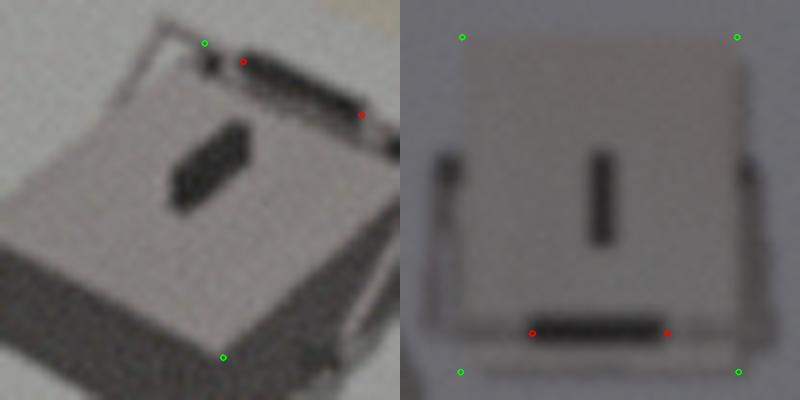

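Both views put the bail at 0 rad, with the sleeve on its markers and the lid on its four corners. I'll finish with one light press on the bar using closed fingers to make sure it is fully down.

drive_tool(series=[1, -0.3, 0, 0, 0, 1, -0.6, 0, 0, 0, 1, -0.8, 0, 0, 0, 1, -1, 0, 0, 0.004])

```text
time: 30.9
eef_pos: [0.4771, 0.1193, 0.216]
tool_rot: [0.0, 0.709, 0.705, -0.0]
contact_force: [0.4, 0.6, 0.4]
finger_gap: 0.0003
gripper_force: 0.0
```

drive_tool(series=[1, -0.3, 0, 0, 0, 1, -0.6, 0, 0, 0, 1, -0.8, 0, 0.2, 0, 1, -1, 0, 0.4, 0, 1, -1.0, 0, 0.6, 0, 1, -1.0, 0, 0.75, 0, 1, -1.0, 0, 0.8, 0, 1, -1, 0, 0.8, 0])

```text
time: 31.7
eef_pos: [0.4762, 0.0011, 0.1195]
tool_rot: [-0.0, 0.709, 0.705, -0.001]
contact_force: [-0.1, 1.4, -0.5]
finger_gap: 0.0002
gripper_force: 0.0
```

```bash
python3 plan.py .4755 .002 .108 0
```

```text
t 31.7 tcp [0.4762 0.0011 0.1195] yawY -0.3 zaxis [-0.001 -0.    -1.   ] F [-0.1  1.4 -0.5] gap 0.0002 grip 0.0 j [-0.42  0.46  0.39  2.1  -0.29  0.64  0.17]
shift share [ 0.007 -0.006  0.096] turn share -0.0025
```

drive_tool(series=[1, 0, 0, 0.03, 0, 1, 0, 0, 0.06, 0, 1, 0, 0, 0.08, 0, 1, 0, 0, 0.095, 0, 1, 0, 0, 0.105, 0, 1, 0, 0, 0.105, 0])

```text
time: 32.3
eef_pos: [0.4769, 0.0018, 0.1078]
tool_rot: [-0.0, 0.709, 0.705, 0.0]
contact_force: [-3.6, 0.3, 10.2]
finger_gap: -0.0001
gripper_force: 5.2
```

The bar top measures 0.097, exactly the down height, and it stays firm under 10 N. Retreating and handing in.

drive_tool(series=[1, 0, 0, -0.1, 0, 1, 0, 0, -0.3, 0, 1, 0, 0, -0.6, 0, 1, 0, 0, -0.9, 0, 1, 0, 0, -0.9, 0])

```text
time: 32.8
eef_pos: [0.48, 0.0016, 0.2197]
tool_rot: [0.002, 0.709, 0.705, 0.004]
contact_force: [0.6, -0.3, 0.2]
finger_gap: -0.0001
gripper_force: 0.0
```

```bash
python3 run6.py; python3 -c "
from station import close_job; print(close_job())"
```

```text
[(46.1, np.float64(0.0)), (46.2, np.float64(0.02)), (46.4, np.float64(-0.02)), (46.6, np.float64(0.04)), (47.3, np.float64(-0.04))]
[(44.7, np.float64(-0.06)), (44.9, np.float64(-0.04)), (44.9, np.float64(0.04)), (44.9, np.float64(0.06)), (45.0, np.float64(0.16))]
the job is handed in; nothing more can be done
None
```

I laid the red potato in the container, seated the rectangular lid, swung the bail fully down, and handed the job in at about 33 s of the 72 s allowed; the hand-in returned no verdict.

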